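Cover the pot on the hot plate with the lid that fits

TASK

Take the wooden paddle off the pot that stands on the hot plate and lay it flat in the middle of the aluminium tray. Then choose from the three sloping stands the one lid of the right size for that pot and set it squarely on the pot, fully down all round, and after that switch the hot plate off by pulling its lever all the way over towards the robot. Leave the two pots where they stand, the other two lids in their stands, and the jar, bowl and bottle alone.

Things in the scene. Friction and masses are not known exactly. Their poses are not given: they have to be found in the camera images.
- paddle_mid (a point): middle of the wooden stirring paddle, half-way up its 12 mm thickness: 200 mm long, lying across the rim of the pot on the hot plate. From this point the 22 mm wide handle runs 110 mm to -x and 50 mm to +x, then comes a blade 44 mm wide and 40 mm long; z up; it balances here; 60 g
- tray_in (a point): centre of the floor of a fixed, shallow aluminium tray, inside 252 mm long (its x) and 122 mm wide (its y), walls rising 12 mm above the floor; floor 4 mm above the table
- hotplate_ring (a point): centre of the heating ring's top on the fixed hot plate, 40 mm above the table. The white housing measures 170 mm (its x) by 160 mm; a 60 mm wide, 30 mm high strip with the switch is joined to its -y side, the lever 109 mm from this point
- switch_tip (a point): centre of the black ball (26 mm across) at the free end of the hot plate's switch lever; the ball swings in an arc of 80 mm radius about a level hinge 52 mm above the table
- switch (a joint): angle of the switch lever: 0 = on, leaning 0.5 rad away from the robot (hot plate's +x); 1.0 rad = off, leaning 0.5 rad towards the robot (its -x), against a stop. It moves easily (under 2 N at the ball) and stays where it is left
- pot_a_rim (a point): centre of the mouth, at rim height, of an open, empty steel pot, 104 mm across outside, 96 mm inside, 95 mm high, with two small loop handles; about 1 kg, loose; z up. Either pot may stand on the hot plate, the other stands on a wooden block of the same height
- pot_b_rim (a point): centre of the mouth, at rim height, of an open, empty steel pot, 134 mm across outside, 126 mm inside, 95 mm high, with two small loop handles; about 1 kg, loose; z up. Either pot may stand on the hot plate, the other stands on a wooden block of the same height
- lid_a_bar (a point): middle of the black grip bar of a steel pot lid 110 mm across; it fits the 104 mm pot; seated, the bar's middle is 31 mm above the rim. Bar: 56 mm along lid x, 16 mm wide (y), 14 mm high, its middle 27 mm above the lid's disc. z: the lid's axis, out of its top. It starts on a fixed stand sloping 28 degrees, bar side up and towards the robot, bar running up the slope, two 16 mm pins below it; 180 g
- lid_b_bar (a point): middle of the black grip bar of a steel pot lid 140 mm across; it fits the 134 mm pot; seated, the bar's middle is 31 mm above the rim. Bar: 56 mm along lid x, 16 mm wide (y), 14 mm high, its middle 27 mm above the lid's disc. z: the lid's axis, out of its top. It starts on a fixed stand sloping 28 degrees, bar side up and towards the robot, bar running up the slope, two 16 mm pins below it; 180 g
- lid_c_bar (a point): middle of the black grip bar of a steel pot lid 122 mm across; it fits neither pot. Bar: 56 mm along lid x, 16 mm wide (y), 14 mm high, its middle 27 mm above the lid's disc. z: the lid's axis, out of its top. It starts on a fixed stand sloping 28 degrees, bar side up and towards the robot, bar running up the slope, two 16 mm pins below it; 180 g
- lid_a: the 110 mm lid (all three look alike but for size): a plug 88 mm across and 8 mm deep below, a 4 mm thick disc of the full diameter on it, and the grip bar on two posts on top; origin at the centre of the plug's underside, 39 mm below the bar's middle; z out of its top. The three stands are side by side about 175 mm apart
- lid_b: the 140 mm lid (all three look alike but for size): a plug 118 mm across and 8 mm deep below, a 4 mm thick disc of the full diameter on it, and the grip bar on two posts on top; origin at the centre of the plug's underside, 39 mm below the bar's middle; z out of its top. The three stands are side by side about 175 mm apart
- lid_c: the 122 mm lid (all three look alike but for size): a plug 102 mm across and 8 mm deep below, a 4 mm thick disc of the full diameter on it, and the grip bar on two posts on top; origin at the centre of the plug's underside, 39 mm below the bar's middle; z out of its top. The three stands are side by side about 175 mm apart
- paddle: the paddle; origin at the underside, 6 mm below its middle
- jar: bystander: amber glass jar, 60 mm across, 90 mm high; origin under its centre
- bowl: bystander: white bowl, 120 mm across, 55 mm high; origin under its centre
- oil: bystander: green bottle, 60 mm across, 190 mm high; origin under its centre

How it is judged:
By the outcome, as a careful person would: the job done as asked, in the order asked, and still so for the second after the job is handed in, with the robot touching nothing.
It also fails if it takes over 64 s, if anything falls off the work surface, if the arm or the gripper's body presses on something with over 40 N, if the wrist force passes 120 N, or if a joint passes its speed limit or range.

ROBOT

A 6-joint arm with a two-finger parallel gripper is mounted at the origin on the work surface. World frame = base frame: x ahead of the robot, y to its left, z up, the work surface at z = 0. Lengths are in m, angles in rad, forces in N, time in s.
With the tool pointing down it reaches from about 0.325 to 1 m from the base axis. Payload 5.1 kg.
Tool frame: the origin (TCP) lies midway between the tips of the shut fingers; the grasp point (between the pads) lies 19 mm behind it; z points along the fingers, y is the line along which they close (so a half turn about z gives the same grasp; the last joint's range is limited). The gripper opens to 85 mm and grips with 20 to 120 N. Pads are 22 mm wide; open, the fingers measure 114 mm over their backs; the gripper's body (76 mm by 85 mm) begins 54 mm behind the grasp point. The pads swing forward as they close: fully open they stand 13 mm farther back than shut.
Start: joints at [1.233, 0.124, 1.65, -0, 1.367, -0.083], TCP at [0.164, 0.629, 0.231] pointing down, gripper open.
Joint ranges: [-2.61, 2.61], [-1.02, 2.33], [0.03, 2.71], [-1.35, 4.49], [0.32, 2.68], [-2.91, 2.91]. Speed limits (rad/s): [2.57, 2.57, 3.14, 3.14, 3.14, 3.14].

INTERFACE

Orientations are given as a rotation vector (axis times angle).
In Python, from station import manip gives the robot as it stands. The module is installed in compiled form; this text tells all that it offers.
- The arm moves only by the shell command python3 -m inch 'ROWS' [FORCE]. ROWS is JSON, a list of rows, each a list of 7 numbers: the shift along the tool's x, y, z in units of 50 mm (1.0 is 50 mm), then the turn, a rotation vector about the tool's x, y, z in units of 10 degrees (1.0 is 10 degrees), then the closure in counts, from 0 (fully open) to 255 (shut). In form: [[tx, ty, tz, rx, ry, rz, gripper], ...]. A call has 1 to 12 rows; each row shifts and turns the commanded pose from where the row before left it, along the tool's axes as they then stand; what a row does not reach is not made up. A row lasts 1/8 s, in which the tool goes at most 62.5 mm and 10.7 degrees, less where a joint would pass 70% of its speed; a pose out of reach is approached as far as the arm can. A call is refused whole if a number of a shift passes 1 or a number of a turn 1, either way. A call with a gripper value outside its range is refused whole. The fingers move at their own pace and stop on an object; FORCE is the grip in N (left out, the last holds). Time passes only in rows, so rows that do not move let the fingers close. It gives the time, the measured TCP pose, the force, the opening and the grip force at its end, in the units of the state.
- manip.get_state(): the state, without advancing time (a new reading comes with each control period).
- manip.read_camera(name): name is "scene" or "top" or "wrist"; returns the picture (420x560x3 uint8, red, green, blue); there is no depth.
- manip.get_calibration(name): a dict with "fx", "fy", "cx", "cy" (pixels), "D" ([k1, k2, p1, p2, k3] as OpenCV has them; the pictures are not rectified), "eye" and "orientation" of the camera in the world. Camera axes: x right, y down, z forward; pixel columns grow to the right and rows downward; lengths in m; the calibration is good to about 2 mm. A picture is of the moment at which its call begins: read the wrist's pose just before it. get_calibration takes no time and is no camera call; for the wrist camera it gives the pose at the moment of the call.
- manip.close_job(): hands the job in; it is judged then, once.
Trained networks look in the newest picture that a camera, given by its name, has taken for a name from the list of things; names that differ only in an ending like _2 or _b are one class to them, and where a whole thing is asked for, a point or a joint stands for the part that bears it (a point fixed in the world has none). Each returns a list of dicts, best first, with "p" (0 to 1); they miss things now and then, are a little off and sometimes report something else, mostly with a low value. They report only what shows in the picture. A call takes as long as a camera call.
- manip.masks_of(camera, thing): "region" (420x560 bool, what is visible of it) and "bbox" ([centre column, centre row, width, height] in pixels, round what is visible of it).
The state is a dict: "time": time; "qpos": joint angles; "qd": joint speeds; "effort": joint torques, N m; "ee_pos": TCP position; "tool_rot": TCP orientation; "wrist_force": force on the tool from outside, world axes, zero at the start; "wrist_torque": the same for the moment, N m; "opening": opening from 0.0 (shut) to 1.0 (fully open); "grip_force": force on a finger pad.
Only numpy, scipy, OpenCV 4.12 (cv2) and the standard library are available. Lean on these libraries where they do the work, as an engineer would, in place of code of your own. Each camera call takes 0.05 s, during which the arm holds its last target. There are 200 camera calls.

## Working session

There is one attempt and no reset: what is moved stays moved. The work goes in short steps, Python scripts to look and compute and a shell command to move; the robot and the scene stay as the last step left them, time stands still between calls to the robot, and variables do not carry over. Pictures are saved under pics/ and viewed, at most 14 in all, crops included, and the job is handed in when it is done.

```bash
mkdir -p pics; python3 - <<'E'
from station import manip
import cv2,numpy as np
s=manip.get_state();print({k:np.round(v,3) for k,v in s.items()})
for n in("scene","top"):
    im=manip.read_camera(n);cv2.imwrite(f"pics/{n}0.png",im[:,:,::-1]);print(manip.get_calibration(n))
E
```

```text
{'time': np.float64(0.0), 'qpos': array([ 1.233,  0.125,  1.652,  0.   ,  1.368, -0.083]), 'qd': array([ 0.002,  0.002, -0.002,  0.001, -0.001,  0.001]), 'effort': array([-0.0000e+00, -4.2364e+01, -3.6544e+01, -0.0000e+00,  7.0000e-03,
       -0.0000e+00]), 'ee_pos': array([0.164, 0.628, 0.23 ]), 'tool_rot': array([-3.990e-01, -3.116e+00,  3.000e-03]), 'wrist_force': array([-0.044, -0.38 , -0.307]), 'wrist_torque': array([-0.008, -0.021, -0.073]), 'grip_force': np.float64(0.0), 'opening': np.float64(0.998)}
{'fx': 403.60053814912874, 'fy': 403.60053814912874, 'cx': 276.1102453650229, 'cy': 211.26921625265945, 'D': array([-0.09835927,  0.        ,  0.        ,  0.        ,  0.        ]), 'eye': array([ 1.30174885, -0.39321386,  0.82685808]), 'orientation': array([-2.03600587, -1.22091335,  0.5361878 ])}
{'fx': 446.5345611740652, 'fy': 446.5345611740652, 'cx': 271.67473903992106, 'cy': 202.43905260483598, 'D': array([-0.11259696,  0.        ,  0.        ,  0.        ,  0.        ]), 'eye': array([ 0.41162364, -0.04080715,  1.09564111]), 'orientation': array([-2.09138114,  2.13206489, -0.15259715])}
```

View pics/scene0.png

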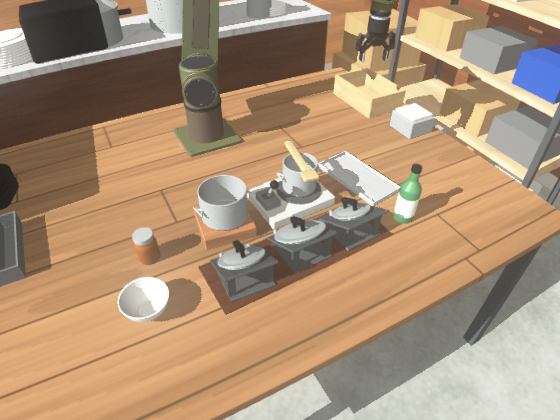

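View pics/top0.png

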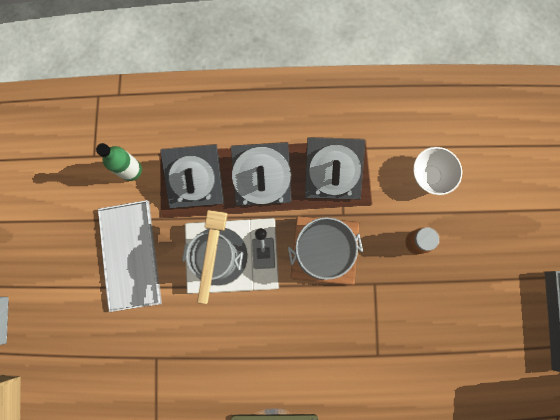

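The scene view shows the small pot with the paddle on the hot plate at about (300,175), the big pot on the block at (222,200), three lids and the tray. In the top view, up is +x and left is +y: tray about (130,256), paddle from (204,300) to (217,215), switch ball (261,234), lids about (190,178), (261,176) and (335,170).

```bash
cat > h.py <<'E'
from station import manip
import cv2,numpy as np
from scipy.spatial.transform import Rotation as R
def K(c): return np.array([[c['fx'],0,c['cx']],[0,c['fy'],c['cy']],[0,0,1]])
def pix2w(c,uv,z):
    p=cv2.undistortPoints(np.array(uv,float).reshape(-1,1,2),K(c),c['D']).reshape(-1,2)
    d=R.from_rotvec(c['orientation']).apply(np.c_[p,np.ones(len(p))])
    return c['eye']+d*((z-c['eye'][2])/d[:,2])[:,None]
def w2pix(c,P):
    Rm=R.from_rotvec(c['orientation']).inv()
    return cv2.projectPoints(np.array(P,float).reshape(-1,1,3),Rm.as_rotvec(),-Rm.apply(c['eye']),K(c),c['D'])[0].reshape(-1,2)
def mask(cam,n,k=0): 
    r=manip.masks_of(cam,n);return r
E
python3 - <<'E'
from h import *
im=manip.read_camera("top");c=manip.get_calibration("top")
cr=im[130:320,90:380];cv2.imwrite("pics/top1.png",cv2.resize(cr[:,:,::-1],None,fx=2.75,fy=2.75,interpolation=cv2.INTER_CUBIC))
np.set_printoptions(precision=3,suppress=True)
zz=dict(paddle=.147,pot_a_rim=.135,pot_b_rim=.135,lid_a=.1,lid_b=.1,lid_c=.1,tray_in=.016,hotplate_ring=.04,switch_tip=.12)
for n,z in zz.items():
    for r in manip.masks_of("top",n)[:4]:
        m=r['region'];u=np.argwhere(m)[:,::-1].astype(np.float32)
        rect=cv2.minAreaRect(u)
        w=pix2w(c,cv2.boxPoints(rect),z)
        print(n,round(r['p'],2),np.round(r['bbox']),m.sum(),'cent',pix2w(c,[rect[0]],z)[0],'sides',np.linalg.norm(w[1]-w[0]),np.linalg.norm(w[2]-w[1]),'dirs',(w[1]-w[0])[:2],(w[2]-w[1])[:2])
E
```

```text
paddle 0.64 [215. 256.  28.  95.] 1188 cent [0.469 0.125 0.147] sides 0.20052579334558987 0.04705724976316099 dirs [ 0.198 -0.029] [-0.008 -0.046]
paddle 0.31 [262. 242.  15.  23.] 176 cent [0.504 0.016 0.147] sides 0.023592636347016138 0.0491514955728441 dirs [-0.    -0.024] [-0.049  0.001]
pot_a_rim 0.57 [211. 256.  57.  48.] 1689 cent [0.471 0.123 0.135] sides 0.10729895741160247 0.1185764176366348 dirs [ 0.071 -0.08 ] [-0.089 -0.079]
pot_b_rim 0.7 [327. 248.  78.  63.] 3365 cent [ 0.482 -0.123  0.135] sides 0.14023237479679646 0.13781825810627182 dirs [ 0.118 -0.076] [-0.076 -0.115]
pot_b_rim 0.46 [212. 257.  31.  94.] 1224 cent [0.47  0.131 0.135] sides 0.20346059061833857 0.046255213747272435 dirs [ 0.2   -0.039] [-0.01  -0.045]
lid_a 0.88 [334. 173.  50.  50.] 2043 cent [ 0.666 -0.153  0.1  ] sides 0.11829892642966071 0.11595391398680223 dirs [-0.003 -0.118] [-0.116  0.006]
lid_a 0.68 [191. 176.  47.  43.] 1518 cent [0.656 0.179 0.1  ] sides 0.09890739558386018 0.10601672670989074 dirs [ 0.089 -0.042] [-0.05  -0.093]
lid_a 0.6 [261. 175.  57.  58.] 2720 cent [0.657 0.017 0.1  
[... 1008 characters left out ...]
t [0.481 0.351 0.016] sides 0.13916288446162597 0.261528181019613 dirs [ 0.014 -0.138] [-0.258 -0.04 ]
tray_in 0.66 [190. 178.  39.  46.] 1570 cent [0.676 0.197 0.016] sides 0.11332655746455747 0.1106102976498842 dirs [-0.004 -0.113] [-0.111 -0.001]
hotplate_ring 0.83 [232. 256.  95.  74.] 4187 cent [0.477 0.095 0.04 ] sides 0.2226102705080437 0.17231460943567342 dirs [ 0.008 -0.222] [-0.172 -0.007]
switch_tip 0.51 [263. 240.  15.  22.] 167 cent [0.505 0.017 0.12 ] sides 0.04838248269483539 0.02204780282115018 dirs [ 0.048 -0.001] [-0.    -0.022]
switch_tip 0.29 [118. 161.  45.  35.] 1059 cent [0.695 0.347 0.12 ] sides 0.0611101910452604 0.13026029266513958 dirs [ 0.053 -0.031] [-0.07 -0.11]
```

View pics/top1.png

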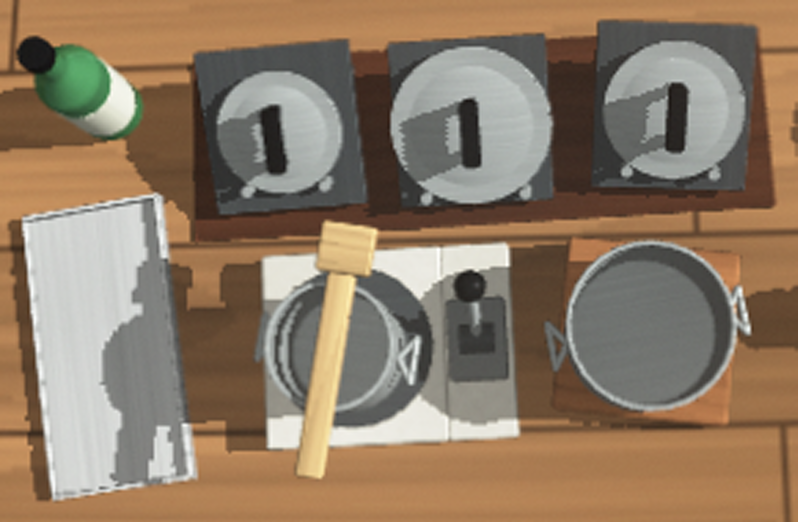

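```bash
cat >> h.py <<'E'
def goto(tcp,Rt):
    "shift then turn in tool units from the measured pose; shift is in present tool axes and, 2nd, in target axes"
    s=manip.get_state();R0=R.from_rotvec(s['tool_rot']);Rt=R.from_matrix(Rt) if not isinstance(Rt,R) else Rt
    d=np.array(tcp)-s['ee_pos']
    print('t',round(s['time'],2),'pos',s['ee_pos'].round(4),'open',round(s['opening'],3),'shift0',(R0.inv().apply(d)/.05).round(2),'shiftT',(Rt.inv().apply(d)/.05).round(2),'turn',np.degrees((R0.inv()*Rt).as_rotvec()/10).round(2))
def down(x):
    x=np.array([x[0],x[1],0.])/np.hypot(x[0],x[1]);z=np.array([0,0,-1.]);return np.c_[x,np.cross(z,x),z]
E
python3 - <<'E'
from h import *
np.set_printoptions(precision=3,suppress=True)
c=manip.get_calibration("top")
f=lambda q:[[x/2.75+90,y/2.75+130] for x,y in q]
e=pix2w(c,f([(312,476),(350,225)]),.147); d=e[1]-e[0];L=np.linalg.norm(d);d/=L
mid=e[0]+d*.11;print(e,L,d,'mid',mid)
rim=pix2w(c,f([(268,350),(397,345),(330,412),(280,390)]),.135);print('rim',rim)
im=manip.read_camera("top");r=manip.masks_of("top","paddle")[0]['region']
u=np.argwhere(r)[:,::-1];w=pix2w(c,u,.147)[:,:2];s=(w-e[0,:2])@d[:2];h=(s>0.01)&(s<.14)
ctr=np.array([w[h&(abs(s-t)<.006)].mean(0) for t in np.arange(.02,.14,.012)]);g=np.polyfit(ctr[:,0],ctr[:,1],1)
print('fit',g,np.polyval(g,mid[0]))
# tray
t=manip.masks_of("top","tray_in")[0]['region'].astype(np.uint8)
q=cv2.boxPoints(cv2.minAreaRect(np.argwhere(t)[:,::-1].astype(np.float32)))
tw=pix2w(c,q,.016);print('tray',tw,tw.mean(0))
tw=pix2w(c,f([(24,217),(160,197),(196,478),(52,498)]),.016);print('tray hand',tw[:,:2],tw.mean(0))
goto([*mid[:2],.26],down(-d))
E
```

```text
[[0.372 0.138 0.147]
 [0.566 0.109 0.147]] 0.19612477001129408 [ 0.989 -0.147  0.   ] mid [0.48  0.122 0.147]
rim [[0.469 0.176 0.135]
 [0.472 0.074 0.135]
 [0.42  0.126 0.135]
 [0.438 0.166 0.135]]
fit [-0.15   0.196] 0.12453109758757552
tray [[0.609 0.443 0.016]
 [0.622 0.303 0.016]
 [0.361 0.264 0.016]
 [0.345 0.398 0.016]] [0.484 0.352 0.016]
tray hand [[0.601 0.434]
 [0.616 0.305]
 [0.365 0.266]
 [0.347 0.397]] [0.482 0.35  0.016]
t 0.75 pos [0.164 0.629 0.231] open 1.003 shift0 [-8.68 -8.22 -0.57] shiftT [-7.76 -9.1  -0.57] turn [ 0.   -0.   -0.61]
```

```bash
python3 -m inch '[[0,0,0,0,0,-0.61,0],[-0.78,-0.9,-0.05,0,0,0,60],[-0.78,-0.9,-0.05,0,0,0,100],[-0.78,-0.9,-0.05,0,0,0,100],[-0.78,-0.9,-0.05,0,0,0,100],[-0.78,-0.9,-0.05,0,0,0,100],[-0.78,-0.9,-0.05,0,0,0,100],[-0.78,-0.9,-0.05,0,0,0,100],[-0.78,-0.9,-0.05,0,0,0,100],[-0.78,-0.9,-0.05,0,0,0,100],[-0.7,-1,0,0,0,0,100],[0,0,0,0,0,0,100]]' 60
python3 - <<'E'
from h import *
im=manip.read_camera("wrist");cv2.imwrite("pics/w1.png",im[:,:,::-1])
d=np.array([.989,-.148])
goto([.479,.123,.129],down(-d))
c=manip.get_calibration("wrist");print(c['eye'],w2pix(c,[[.479,.123,.147],[.47,.124,.135]]))
E
```

```text
time: 2.25
ee_pos: [0.4797, 0.1187, 0.254]
tool_rot: [0.243, 3.132, -0.001]
wrist_force: [0.1, 0.6, 0.8]
opening: 0.61
grip_force: 0.0
t 2.3 pos [0.4789 0.1204 0.2538] open 0.608 shift0 [0.   0.05 2.5 ] shiftT [0.01 0.05 2.5 ] turn [ 0.   -0.   -0.02]
[0.40386837 0.131395   0.39712385] [[281.18848122 210.82243233]
 [280.62252747 196.63162818]]
```

View pics/w1.png

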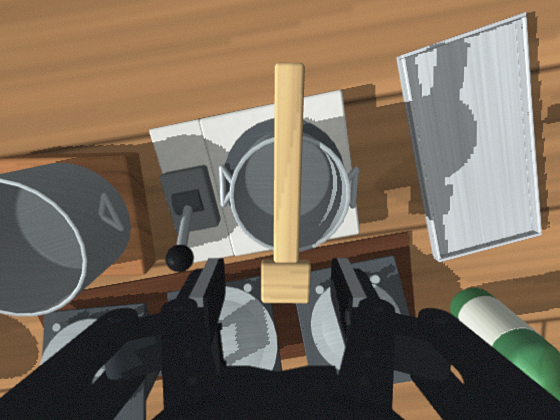

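```bash
python3 - <<'E'
from h import *
c=manip.get_calibration("wrist")
p=pix2w(c,[(289,64),(284.5,303),(286.5,263),(288,211)],.147);print(p.round(4),np.linalg.norm(p[1]-p[0]))
d=(p[1]-p[0])[:2];d/=np.linalg.norm(d);m=p[0,:2]+d*.11;m2=p[1,:2]-d*.09;print(d,m,m2)
th=np.linspace(0,2*np.pi,12);
rim=pix2w(c,[(228,190),(350,190),(270,245),(240,225),(340,220),(254,240)],.135)[:,:2]
A=np.c_[2*rim,np.ones(len(rim))];x=np.linalg.lstsq(A,(rim**2).sum(1),rcond=None)[0];print('rim',x[:2],np.sqrt(x[2]+x[0]**2+x[1]**2))
goto([*(m+m2)/2,.129],down(-d))
E
```

```text
[[0.3705 0.145  0.147 ]
 [0.5657 0.113  0.147 ]
 [0.5266 0.1205 0.147 ]
 [0.48   0.1285 0.147 ]] 0.1978601645501348
[ 0.98686237 -0.16156316] [0.47903461 0.12720227] [0.47692289 0.12754799]
rim [0.46746802 0.13125708] 0.05175865342320798
t 2.3 pos [0.4789 0.1204 0.2538] open 0.608 shift0 [0.04 0.13 2.5 ] shiftT [0.04 0.13 2.5 ] turn [ 0.   -0.    0.06]
```

```bash
python3 -m inch '[[0.03,0.12,0,0,0,0.06,135],[0,0,1,0,0,0,135],[0,0,1,0,0,0,135],[0,0,0.5,0,0,0,135],[0,0,0,0,0,0,135],[0,0,0,0,0,0,255],[0,0,0,0,0,0,255],[0,0,0,0,0,0,255],[0,0,0,0,0,0,255],[0,0,-0.5,0,0,0,255],[0,0,-1,0,0,0,255],[0,0,0,0,0,0,255]]' 50
python3 - <<'E'
from h import *
t=np.array([.9885,.152]);ctr=np.array([.482,.350])+t*.005
goto([*ctr,.19],down(-t))
im=manip.read_camera("wrist");cv2.imwrite("pics/w2.png",im[:,:,::-1])
E
```

```text
time: 3.8
ee_pos: [0.4805, 0.1282, 0.2088]
tool_rot: [0.249, 3.123, 0.003]
wrist_force: [0.1, 0.5, 0.3]
opening: 0.246
grip_force: 50.1
t 3.8 pos [0.4805 0.1282 0.2088] open 0.246 shift0 [0.58 4.41 0.38] shiftT [-0.8   4.38  0.38] turn [ 0.01  0.05 -1.79]
```

View pics/w2.png

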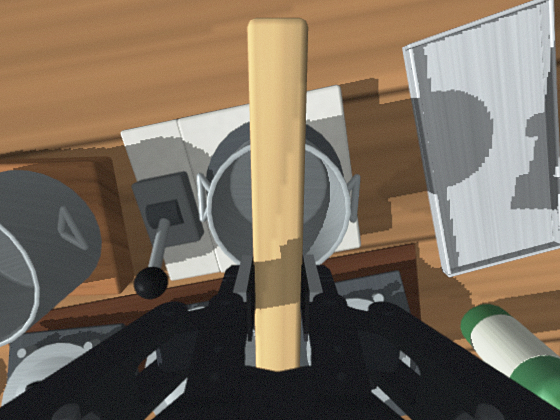

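```bash
python3 -m inch '[[0,0.3,0,0,0,-0.9,255],[-0.2,0.8,0,0,0,-0.89,255],[-0.2,0.8,0,0,0,0,255],[-0.2,0.8,0,0,0,0,255],[-0.2,0.8,0,0,0,0,255],[0,0.6,0,0,0,0,255],[0,0,0,0,0,0,255],[0,0,0,0,0,0,255]]'
python3 - <<'E'
from h import *
t=np.array([.9885,.152]);ctr=np.array([.482,.350])+t*.005
goto([*ctr,.012],down(-t))
im=manip.read_camera("wrist");cv2.imwrite("pics/w3.png",im[:,:,::-1])
im=manip.read_camera("top");cv2.imwrite("pics/t3.png",im[:,:,::-1])
E
```

```text
time: 4.85
ee_pos: [0.4964, 0.3349, 0.2023]
tool_rot: [0.241, -3.13, 0.002]
wrist_force: [-0.6, -0.1, -1.8]
opening: 0.248
grip_force: 50.1
t 4.85 pos [0.4964 0.3349 0.2023] open 0.248 shift0 [0.13 0.35 3.81] shiftT [0.14 0.34 3.81] turn [-0.01 -0.01  0.01]
```

View pics/w3.png

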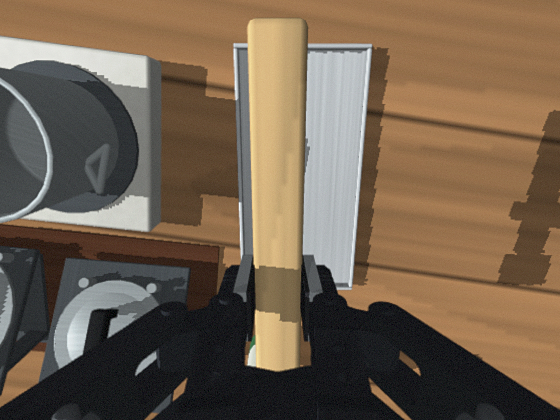

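```bash
python3 - <<'E'
from h import *
c=manip.get_calibration("wrist")
p=pix2w(c,[(235,45),(371,46),(350,288)],.016)[:,:2];print(p.round(4),np.linalg.norm(p[1]-p[0]),np.linalg.norm(p[2]-p[1]))
ctr=(p[0]+p[2])/2;t=p[2]-p[1];t/=np.linalg.norm(t);print(ctr,t)
ctr=(ctr+[.482,.350])/2+t*.005
goto([*ctr,.012],down(-t))
E
```

```text
[[0.366  0.274 ]
 [0.3477 0.3999]
 [0.601  0.4366]] 0.1273071506882835 0.2559115923392524
[0.48347921 0.35529296] [0.98966674 0.14338667]
t 4.95 pos [0.4968 0.3346 0.2031] open 0.245 shift0 [0.12 0.4  3.82] shiftT [0.13 0.4  3.82] turn [-0.   -0.01  0.05]
```

```bash
python3 -m inch '[[0.13,0.4,0,0,0,0.05,255],[0,0,1,0,0,0,255],[0,0,1,0,0,0,255],[0,0,1,0,0,0,255],[0,0,0.8,0,0,0,255],[0,0,0.08,0,0,0,255],[0,0,0.06,0,0,0,255],[0,0,0,0,0,0,255],[0,0,0,0,0,0,255]]'
```

```text
time: 6.08
ee_pos: [0.4887, 0.3552, 0.0089]
tool_rot: [-0.227, 3.13, 0.002]
wrist_force: [0.4, 0.3, -0.1]
opening: 0.246
grip_force: 50.1
```

```bash
python3 -m inch '[[0,0,0.04,0,0,0,255],[0,0,0,0,0,0,255],[0,0,0.04,0,0,0,255],[0,0,0,0,0,0,255]]'; python3 -m inch '[[0,0,0.03,0,0,0,255],[0,0,0,0,0,0,255]]'
```

```text
time: 6.58
ee_pos: [0.4876, 0.3547, 0.0043]
tool_rot: [0.228, -3.133, 0.0]
wrist_force: [-3.7, -2.9, 7.0]
opening: 0.242
grip_force: 55.1
time: 6.82
ee_pos: [0.4876, 0.3547, 0.0042]
tool_rot: [0.228, -3.132, 0.001]
wrist_force: [-7.8, -4.6, 16.5]
opening: 0.242
grip_force: 60.0
```

```bash
python3 -m inch '[[0,0,-0.04,0,0,0,255],[0,0,0,0,0,0,150],[0,0,0,0,0,0,140],[0,0,0,0,0,0,140],[0,0,-0.5,0,0,0,140],[0,0,-1,0,0,0,140],[0,0,-1,0,0,0,100],[0,0,-1,0,0,0,100],[0,0,-1,0,0,0,60],[0,0,0,0,0,0,0]]'
python3 - <<'E'
from h import *
goto([.42,.155,.25],down([-1,0]))
goto([.54,.17,.26],down([-1,0]))
im=manip.read_camera("wrist");cv2.imwrite("pics/w4.png",im[:,:,::-1])
E
```

```text
time: 8.07
ee_pos: [0.4899, 0.356, 0.2346]
tool_rot: [-0.227, 3.124, 0.008]
wrist_force: [0.3, -0.3, 0.4]
opening: 0.951
grip_force: 0.0
t 8.07 pos [0.4899 0.356  0.2346] open 0.951 shift0 [ 1.96 -3.77 -0.34] shiftT [ 1.4  -4.02 -0.31] turn [0.03 0.05 0.83]
t 8.07 pos [0.4899 0.356  0.2346] open 0.951 shift0 [-0.46 -3.82 -0.52] shiftT [-1.   -3.72 -0.51] turn [0.03 0.05 0.83]
```

View pics/w4.png

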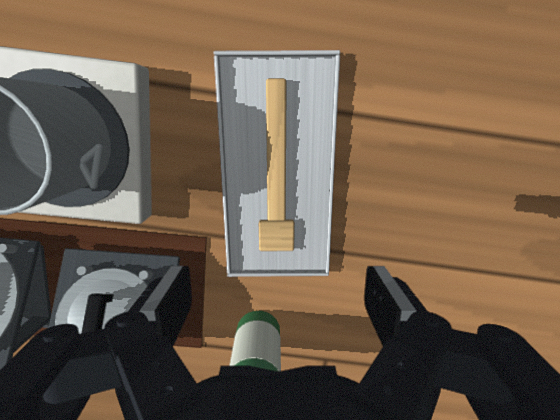

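The wrist view shows the paddle lying flat and centred in the tray, from (277,80) to (277,250), inside the walls at columns 218–338. Next I'll measure the pot and lid from above.

```bash
python3 -m inch '[[0,0,0,0,0,0.83,0],[-0.2,-0.93,-0.1,0,0,0,0],[-0.2,-0.93,-0.1,0,0,0,0],[-0.2,-0.93,-0.1,0,0,0,0],[-0.2,-0.93,-0.1,0,0,0,0],[-0.2,-0.6,-0.1,0,0,0,0],[0,0,0,0,0,0,0],[0,0,0,0,0,0,0]]'
python3 - <<'E'
from h import *
im=manip.read_camera("wrist");c=manip.get_calibration("wrist")
big=im
ims=im.copy()
for n in("pot_a_rim","lid_a_bar"):
    for r in manip.masks_of("wrist",n)[:3]: print(n,round(r['p'],2),np.round(r['bbox']))
for z,P,rad in((.135,(.469,.127),.052),):
    th=np.linspace(0,2*np.pi,90);q=w2pix(c,np.c_[P[0]+rad*np.cos(th),P[1]+rad*np.sin(th),0*th+z])
    for u in q: cv2.circle(ims,tuple(int(x) for x in u),0,(255,0,0),-1)
cv2.imwrite("pics/w5.png",cv2.resize(ims[:,:,::-1],(800,600)))
np.savez("w5.npz",im=im,**c)
E
```

```text
time: 9.12
ee_pos: [0.5366, 0.1388, 0.2516]
tool_rot: [0.0, -3.139, -0.0]
wrist_force: [0.1, -0.4, -0.6]
opening: 1.001
grip_force: 0.0
pot_a_rim 0.78 [268. 123. 148. 135.]
lid_a_bar 0.81 [318. 295.  94. 101.]
lid_a_bar 0.21 [144. 168.  38.  62.]
```

View pics/w5.png

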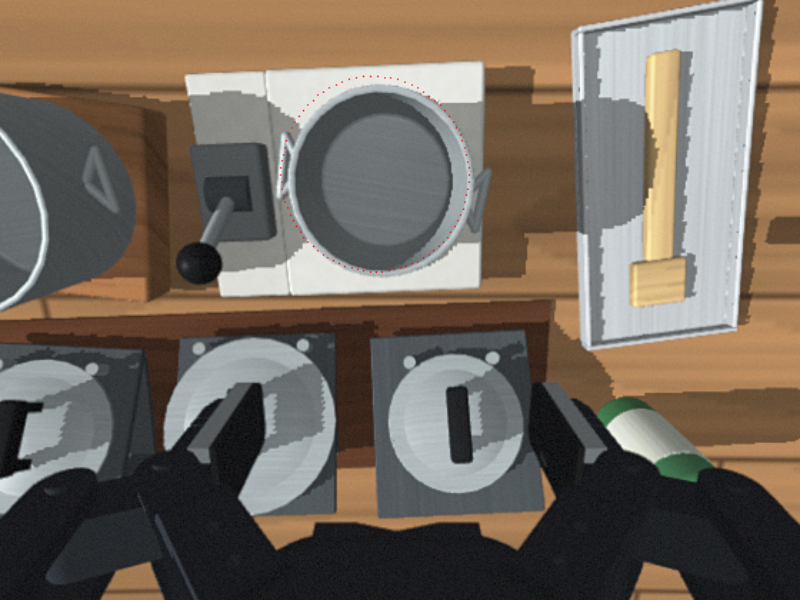

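```bash
cat > fit.py <<'E'
from h import *
from scipy.optimize import least_squares,minimize
np.set_printoptions(precision=4,suppress=True)
cams={}
w=np.load("w5.npz");cams['wrist']=(w['im'],{k:w[k] if w[k].shape else float(w[k]) for k in('fx','fy','cx','cy','D','eye','orientation')})
for n in("top","scene"): cams[n]=(manip.read_camera(n),manip.get_calibration(n))
th=np.linspace(0,2*np.pi,180,endpoint=False)
def prof(n,x,y,rad,z=.135):
    im,c=cams[n];g=cv2.cvtColor(im,cv2.COLOR_RGB2GRAY).astype(np.float32)
    q=w2pix(c,np.c_[x+rad*np.cos(th),y+rad*np.sin(th),0*th+z]).astype(np.float32)
    return cv2.remap(g,q[:,0],q[:,1],cv2.INTER_LINEAR).mean()
for n in cams:
    best=max(((prof(n,x,y,.050)-prof(n,x,y,.044),x,y) for x in np.arange(.455,.490,.001) for y in np.arange(.11,.145,.001)));print('pot',n,best)
def box(p,yaw):
    Rl=R.from_euler('zy',[yaw,-28],degrees=True)   # lid x up-slope (+x,+z)
    s=np.array([[a,b,d] for a in(-.028,.028) for b in(-.008,.008) for d in(-.007,.007)])
    return p+Rl.apply(s)
def feat(m): 
    return np.array([m['m10']/m['m00'],m['m01']/m['m00']]),.5*np.arctan2(2*m['mu11'],m['mu20']-m['mu02'])
obs={}
for n in cams:
    im,c=cams[n];u0=w2pix(c,[[.655,.178,.10]])[0]
    d=(im.max(2)<45).astype(np.uint8);nl,lab,st,ce=cv2.connectedComponentsWithStats(d)
    i=min((i for i in range(1,nl) if 25<st[i,4]<3000),key=lambda i:np.linalg.norm(ce[i]-u0))
    obs[n]=feat(cv2.moments((lab==i).astype(np.uint8),True));print(n,u0,st[i],obs[n])
use=list(cams)
def res(v,split=False):
    o=[]
    for n in use:
        h=cv2.convexHull(w2pix(cams[n][1],box(v[:3],v[3])).astype(np.float32));f=feat(cv2.moments(h))
        dd=(obs[n][1]-f[1]+np.pi/2)%np.pi-np.pi/2
        o+=list(f[0]-obs[n][0]);o.append(dd*8 if n!='scene' else 0)
    return np.array(o)
for use in(list(cams),['wrist','top'],['wrist','scene']):
    s=least_squares(res,[.655,.178,.11,0],x_scale=[.01,.01,.01,5],diff_step=1e-4);print(use,s.x,s.fun)
E
python3 fit.py
```

```text
pot wrist (np.float32(89.89695), np.float64(0.47200000000000003), np.float64(0.129))
pot top (np.float32(35.6868), np.float64(0.47300000000000003), np.float64(0.128))
pot scene (np.float32(26.870758), np.float64(0.47600000000000003), np.float64(0.127))
wrist [313.97   305.2293] [313 271  18  53 693] (array([321.3723, 296.3131]), np.float64(1.4791522226285176))
top [191.2093 177.5106] [202 212  24   9  92] (array([212.2391, 216.5326]), np.float64(0.13781245251573365))
scene [347.5739 200.6351] [  0 164  18  45 536] (array([  6.084 , 185.8097]), np.float64(-1.559652870794554))
['wrist', 'top', 'scene'] [0.545  0.1274 0.2213 0.    ] [-63.3804 -33.523   -0.8443  -9.9218  -0.256  -10.8253 307.7685 -37.0633
   0.    ]
['wrist', 'top'] [0.5555 0.1589 0.2378 0.    ] [ -7.5558  -2.0914  -0.5337 -27.238   -6.4054 -10.7325]
['wrist', 'scene'] [0.4218 0.1238 0.4613 0.    ] [  24.5603   11.2731   -0.3477  286.162  -140.4098    0.    ]
```

```bash
sed -i 's|cams\[n\]=(manip.read_camera(n),|cams[n]=(cv2.imread(f"pics/{n}0.png")[:,:,::-1].copy(),|; s|^    best=max.*||; s|^for n in cams:$|for n in cams:\n    pass|; s|,.11,0\],x_scale.*diff_step=1e-4)|,.11,3.],x_scale=[.01,.01,.01,5],diff_step=1e-2)|; s|<45)|<60)|' fit.py; python3 fit.py
```

```text
wrist [313.97   305.2293] [313 270  18  54 768] (array([321.2422, 296.9661]), np.float64(1.4871082098390012))
top [191.2093 177.5106] [185 169   9  24 151] (array([188.9272, 180.8278]), np.float64(1.43272320743946))
scene [347.5739 200.6351] [118  10  10   5  33] (array([121.8788,  11.6061]), np.float64(-0.07844599215677375))
['wrist', 'top', 'scene'] [  0.415    0.1204   0.478  -28.9067] [ 19.3751  -9.41    -4.333  -17.1679 100.6941  -4.727  167.6972  26.6069
   0.    ]
['wrist', 'top'] [0.6497 0.1864 0.0902 3.1518] [-0.1965 -0.0462 -0.0026 -0.4288 -0.0814  0.0287]
['wrist', 'scene'] [  0.2687   0.0512   0.6654 -37.4334] [ 44.6692  22.0548  -5.3803 114.6872 -62.2005   0.    ]
```

```bash
sed -i "s|'zy'|'ZY'|" fit.py; cat >> h.py <<'E'
def lidR(yaw): return R.from_euler('ZY',[yaw,-28],degrees=True)
def lidtool(yaw):
    L=lidR(yaw).as_matrix();return np.c_[-L[:,0],L[:,1],-L[:,2]]
E
python3 fit.py | tail -2 | head -1; python3 - <<'E'
from h import *
b=np.array([.650,.186,.090]);yaw=3.15
print(w2pix(manip.get_calibration("scene"),[b]))
L=lidR(yaw).apply([0,0,1])
goto(b+L*.065,lidtool(yaw))
E
```

```text
['wrist', 'top'] [0.6497 0.1864 0.0902 3.5674] [-0.1961 -0.0462 -0.0043 -0.428  -0.0814  0.0304]
[[348.43058865 201.4272443 ]]
t 9.38 pos [0.5371 0.1394 0.2529] open 1.001 shift0 [-1.65  0.9   2.11] shiftT [-0.51  0.81  2.66] turn [-0.07 -2.8  -0.3 ]
```

```bash
python3 -m inch '[[0,0,0,-0.02,-0.94,-0.1,0],[0,0,0,-0.02,-0.94,-0.1,0],[0,0,0,-0.03,-0.93,-0.1,0],[-0.2,0.3,0.8,0,0,0,0],[-0.2,0.3,0.8,0,0,0,0],[-0.1,0.2,0.8,0,0,0,0],[0,0,0,0,0,0,0],[0,0,0,0,0,0,0]]'
python3 - <<'E'
from h import *
np.set_printoptions(precision=4,suppress=True)
im=manip.read_camera("wrist");c=manip.get_calibration("wrist")
np.savez("w6.npz",im=im,**c)
b=np.array([.650,.186,.090]);yaw=3.5;L=lidR(yaw)
th=np.linspace(0,2*np.pi,90);P=b+L.apply(np.c_[.055*np.cos(th),.055*np.sin(th),0*th-.027])
s=np.array([[a,e,.007] for a in(-.028,.028) for e in(-.008,.008)])
o=im.copy()
for u in np.r_[w2pix(c,P),w2pix(c,b+L.apply(s))]: cv2.circle(o,tuple(int(round(x)) for x in u),1,(255,0,0),-1)
cv2.imwrite("pics/w6.png",o[:,:,::-1])
goto(b+L.apply([0,0,1])*-.015,lidtool(yaw))
E
```

```text
time: 10.38
ee_pos: [0.6137, 0.1829, 0.16]
tool_rot: [-0.072, 2.65, 0.017]
wrist_force: [-0.1, -0.3, -0.1]
opening: 1.0
grip_force: 0.0
t 10.43 pos [0.614  0.1828 0.161 ] open 1.001 shift0 [0.04 0.03 1.89] shiftT [0.03 0.02 1.89] turn [-0.02  0.02 -0.04]
```

View pics/w6.png

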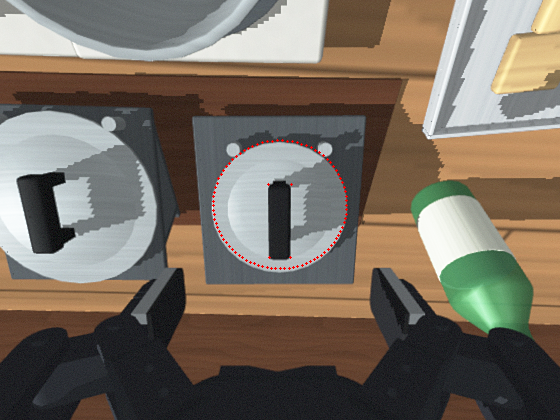

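```bash
python3 -m inch '[[0.03,0.03,0.6,0,0,0,60],[0,0,0.7,0,0,0,100],[0,0,0.59,0,0,0,100],[0,0,0,0,0,0,100],[0,0,0,0,0,0,255],[0,0,0,0,0,0,255],[0,0,0,0,0,0,255],[0,0,0,0,0,0,255],[0,0,0,0,0,0,255]]' 80
```

```text
time: 11.55
ee_pos: [0.6576, 0.1866, 0.078]
tool_rot: [-0.071, 2.647, 0.017]
wrist_force: [-5.7, -2.1, 7.1]
opening: 0.169
grip_force: 78.9
```

```bash
python3 -m inch '[[0,0,-0.4,0,0,0,255],[0,0,-0.8,0,0,0,255],[0,0,-0.8,0,0,0,255],[0,0,-0.8,0,0,0,255],[0,0,0,0,0,0,255],[0,0,0,0,0,0,255]]'
python3 - <<'E'
from h import *
goto([.472,.1285,.24],down(-np.array([np.cos(np.radians(3.5)),np.sin(np.radians(3.5))])))
im=manip.read_camera("wrist");cv2.imwrite("pics/w7.png",im[:,:,::-1])
E
```

```text
time: 12.3
ee_pos: [0.5904, 0.1827, 0.1978]
tool_rot: [-0.071, 2.651, 0.016]
wrist_force: [-0.3, 0.7, -1.6]
opening: 0.166
grip_force: 79.0
t 12.3 pos [0.5904 0.1827 0.1978] open 0.166 shift0 [ 1.74 -0.96 -1.88] shiftT [ 2.43 -0.94 -0.84] turn [-0.02  2.8  -0.04]
```

View pics/w7.png

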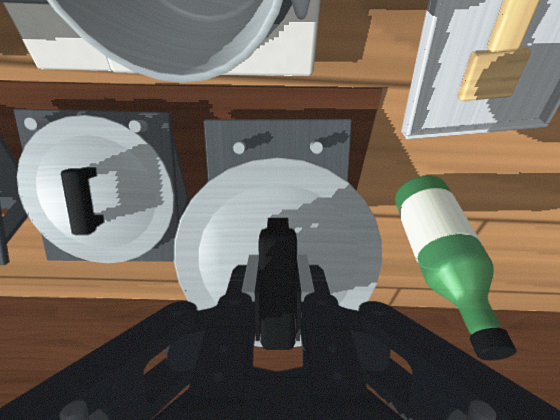

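```bash
cat > inhand.py <<'E'
from h import *
from scipy.optimize import least_squares
np.set_printoptions(precision=4,suppress=True)
manip.read_camera("wrist");c=manip.get_calibration("wrist");s=manip.get_state();T=R.from_rotvec(s['tool_rot'])
for r in manip.masks_of("wrist","lid_a")[:3]:
    if abs(r['bbox'][0]-278)>30: continue
    m=r['region'].astype(np.uint8);ct=max(cv2.findContours(m,cv2.RETR_EXTERNAL,cv2.CHAIN_APPROX_NONE)[0],key=len)[:,0].astype(float)
    ct=ct[ct[:,1]<265]
    p=cv2.undistortPoints(ct.reshape(-1,1,2),K(c),c['D']).reshape(-1,2)
    d=T.inv().apply(R.from_rotvec(c['orientation']).apply(np.c_[p,np.ones(len(p))]));e=T.inv().apply(c['eye']-s['ee_pos'])
    for zt in(.011,.013,.015):
        q=(e+d*((zt-e[2])/d[:,2])[:,None])[:,:2]
        f=least_squares(lambda v:np.hypot(q[:,0]-v[0],q[:,1]-v[1])-v[2],[0,0,.055],loss='soft_l1',f_scale=.001)
        g=least_squares(lambda v:np.hypot(q[:,0]-v[0],q[:,1]-v[1])-.055,[0,0],loss='soft_l1',f_scale=.001)
        print(round(r['p'],2),len(q),zt,'free',f.x,'fixed',g.x,abs(f.fun).mean())
E
python3 inhand.py
```

```text
0.83 372 0.011 free [ 0.0037 -0.0002  0.0527] fixed [ 0.0008 -0.0002] 0.0074472775957343685
0.83 372 0.013 free [ 0.0028 -0.0002  0.0534] fixed [ 0.0008 -0.0002] 0.0075407269479352635
0.83 372 0.015 free [ 0.0018 -0.0002  0.0541] fixed [ 0.0007 -0.0002] 0.007634208087362707
```

```bash
python3 -m inch '[[0,0,-0.3,0,0,0,255],[0,0,0,0,0.94,0,255],[0,0,0,0,0.93,0,255],[0,0,0,0,0.93,-0.04,255],[0.6,-0.24,0,0,0,0,255],[0.6,-0.24,0,0,0,0,255],[0.6,-0.24,0,0,0,0,255],[0.5,-0.2,0,0,0,0,255],[0,0,0,0,0,0,255],[0,0,0,0,0,0,255]]'
python3 - <<'E'
from h import *
goto([.473,.1285,.19],down(-np.array([np.cos(np.radians(3.5)),np.sin(np.radians(3.5))])))
E
python3 inhand.py | sed -n 2p
```

```text
time: 13.7
ee_pos: [0.4726, 0.1298, 0.2124]
tool_rot: [-0.095, 3.137, -0.002]
wrist_force: [-1.3, -0.0, -2.5]
opening: 0.171
grip_force: 78.9
t 13.7 pos [0.4726 0.1298 0.2124] open 0.171 shift0 [-0.01 -0.03  0.45] shiftT [-0.01 -0.03  0.45] turn [-0.01  0.02 -0.  ]
0.76 378 0.013 free [ 0.0033 -0.0003  0.0535] fixed [ 0.0014 -0.0003] 0.007641370491841451
```

```bash
python3 -m inch '[[-0.02,-0.02,0.4,0,0.02,0,255],[0,0,0.4,0,0,0,255],[0,0,0.2,0,0,0,255],[0,0,0.08,0,0,0,255],[0,0,0,0,0,0,255],[0,0,0,0,0,0,255]]'
```

```text
time: 14.55
ee_pos: [0.4735, 0.1287, 0.1585]
tool_rot: [0.095, -3.14, 0.002]
wrist_force: [0.1, 1.0, -1.1]
opening: 0.173
grip_force: 78.9
```

```bash
python3 -m inch '[[0,0,0.05,0,0,0,255],[0,0,0.03,0,0,0,255],[0,0,0,0,0,0,255],[0,0,0.02,0,0,0,255],[0,0,0,0,0,0,255]]';python3 -m inch '[[0,0,0.03,0,0,0,255],[0,0,0,0,0,0,255],[0,0,0,0,0,0,255]]'
```

```text
time: 15.18
ee_pos: [0.4729, 0.1286, 0.1527]
tool_rot: [0.095, -3.138, 0.003]
wrist_force: [-0.4, -0.3, -1.3]
opening: 0.168
grip_force: 78.9
time: 15.55
ee_pos: [0.4729, 0.1286, 0.1512]
tool_rot: [0.095, -3.138, 0.003]
wrist_force: [0.6, -0.6, -0.8]
opening: 0.17
grip_force: 78.9
```

```bash
python3 -m inch '[[0,0,0.03,0,0,0,255],[0,0,0,0,0,0,255],[0,0,0,0,0,0,255]]';python3 -m inch '[[0,0,0.03,0,0,0,255],[0,0,0,0,0,0,255],[0,0,0,0,0,0,255]]'
```

```text
time: 15.92
ee_pos: [0.4729, 0.1286, 0.1497]
tool_rot: [0.095, -3.138, 0.003]
wrist_force: [-1.3, 0.1, -1.7]
opening: 0.17
grip_force: 78.9
time: 16.3
ee_pos: [0.473, 0.1286, 0.1484]
tool_rot: [0.095, -3.139, 0.002]
wrist_force: [-0.2, 0.9, -0.4]
opening: 0.168
grip_force: 79.1
```

```bash
python3 -m inch '[[0,0,0.03,0,0,0,255],[0,0,0,0,0,0,255],[0,0,0,0,0,0,255]]';python3 -m inch '[[0,0,0.03,0,0,0,255],[0,0,0,0,0,0,255],[0,0,0,0,0,0,255]]'
```

```text
time: 16.68
ee_pos: [0.4731, 0.1286, 0.1482]
tool_rot: [0.095, -3.139, 0.003]
wrist_force: [-5.2, -0.7, 6.3]
opening: 0.169
grip_force: 80.1
time: 17.05
ee_pos: [0.4734, 0.1287, 0.1483]
tool_rot: [0.095, -3.139, 0.003]
wrist_force: [-8.6, -1.4, 12.2]
opening: 0.168
grip_force: 81.0
```

```bash
python3 -m inch '[[0,0,-0.05,0,0,0,255],[0,0,0,0,0,0,255],[0,0,0,0,0,0,200],[0,0,0,0,0,0,150],[0,0,0,0,0,0,120],[0,0,0,0,0,0,120],[0,0,-0.5,0,0,0,120],[0,0,-1,0,0,0,120],[0,0,-1,0,0,0,120],[0,0,0,0,0,0,255],[0,0,0,0,0,0,255]]'
python3 - <<'E'
from h import *
np.set_printoptions(precision=4,suppress=True)
th=np.linspace(0,2*np.pi,72)
o={}
for n in("wrist","scene"):
    im=manip.read_camera(n).copy();c=manip.get_calibration(n)
    q=w2pix(c,np.c_[.472+.055*np.cos(th),.1287+.055*np.sin(th),0*th+.139])
    if n=="scene":
        x0,y0=230,120;im=cv2.resize(im[y0:y0+105,x0:x0+140],None,fx=4,fy=4,interpolation=cv2.INTER_CUBIC);q=(q-[x0,y0])*4
    for u in q: cv2.circle(im,tuple(int(round(x)) for x in u),1,(255,0,0),-1)
    o[n]=im
v=np.vstack([cv2.resize(o["wrist"],(400,300)),cv2.resize(o["scene"],(400,300))])
cv2.imwrite("pics/w8.png",v[:,:,::-1])
for r in manip.masks_of("scene","switch_tip")[:2]: print(r['p'],r['bbox'])
E
```

```text
time: 18.42
ee_pos: [0.4729, 0.1288, 0.2723]
tool_rot: [0.095, -3.138, 0.003]
wrist_force: [-1.0, 0.1, -1.0]
opening: 0.109
grip_force: 0.0
0.61 [274.1, 191.2, 14.1, 20.6]
```

View pics/w8.png

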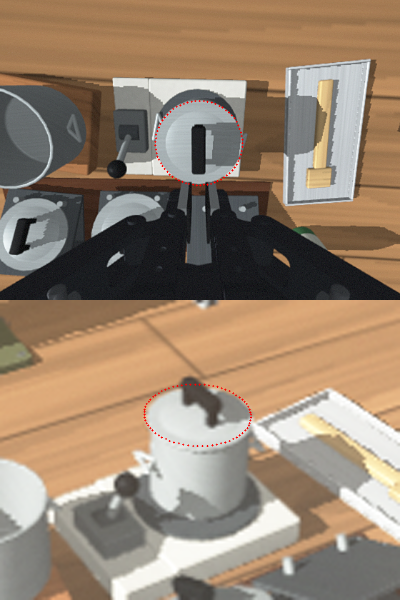

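The lid sits level and concentric: its rim matches the projected circle in both views, centred near (199,140) above and (197,415) below. Next is the switch.

```bash
python3 - <<'E'
from h import *
np.set_printoptions(precision=4,suppress=True)
P=[]
im=manip.read_camera("wrist");c=manip.get_calibration("wrist")
for n,seed in(("wrist",(117*1.4,169*1.4)),("top0",(261,234)),("scene",(230+125*.35,120+(485-300)*.35))):
    if n=="top0": im=cv2.imread("pics/top0.png")[:,:,::-1];c=manip.get_calibration("top")
    elif n=="scene": im=manip.read_camera(n);c=manip.get_calibration(n)
    d=(im.max(2)<50).astype(np.uint8);nl,lab,st,ce=cv2.connectedComponentsWithStats(d)
    i=min((i for i in range(1,nl) if st[i,4]>20),key=lambda i:np.linalg.norm(ce[i]-seed))
    print(n,st[i],ce[i],pix2w(c,[ce[i]],.122))
b=pix2w(c,[ce[i]],.122)[0]
goto([.545,.019,.22],down([-1,0]))
E
```

```text
wrist [150 226  27  26 507] [163.1262 237.9132] [[0.5187 0.0176 0.122 ]]
top0 [256 229  10  11  85] [260.1765 233.7412] [[0.519  0.0182 0.122 ]]
scene [  54    7   54   51 1404] [79.9395 30.8433] [[-1.2068 -0.2897  0.122 ]]
t 18.68 pos [0.4725 0.1287 0.271 ] open -0.0 shift0 [-1.32 -2.28  1.02] shiftT [-1.45 -2.19  1.02] turn [-0.01 -0.03  0.35]
```

```bash
python3 -m inch '[[0,0,0,0,0,0.35,255],[-0.6,-0.74,0,0,0,0,255],[-0.6,-0.74,0,0,0,0,255],[-0.55,-0.73,0,0,0,0,255],[0,0,0,0,0,0,255],[0,0,1,0,0,0,255],[0,0,1,0,0,0,255],[0,0,1,0,0,0,255],[0,0,0.28,0,0,0,255],[0,0,0,0,0,0,255],[0,0,0,0,0,0,255]]'
```

```text
time: 20.05
ee_pos: [0.5621, 0.0181, 0.1115]
tool_rot: [0.0, 3.139, -0.003]
wrist_force: [0.1, -1.1, 0.7]
opening: -0.001
grip_force: 0.0
```

```bash
python3 -m inch '[[0.3,0,0,0,0,0,255],[0.3,0,0,0,0,0,255],[0.3,0,0,0,0,0,255],[0.3,0,0,0,0,0,255],[0.3,0,0,0,0,0,255],[0.2,0,0,0,0,0,255],[0.1,0,0,0,0,0,255],[0,0,0,0,0,0,255],[0,0,0,0,0,0,255]]';python3 -m inch '[[0.06,0,0,0,0,0,255],[0,0,0,0,0,0,255],[0.06,0,0,0,0,0,255],[0,0,0,0,0,0,255]]'
```

```text
time: 21.18
ee_pos: [0.4705, 0.018, 0.109]
tool_rot: [-0.001, -3.14, 0.003]
wrist_force: [-0.1, 0.4, -0.3]
opening: -0.005
grip_force: 0.0
time: 21.68
ee_pos: [0.4672, 0.018, 0.1093]
tool_rot: [0.001, 3.134, -0.002]
wrist_force: [11.8, 0.2, -8.4]
opening: -0.002
grip_force: 6.1
```

```bash
python3 -m inch '[[-0.5,0,0,0,0,0,255],[-0.7,0,0,0,0,0,255],[0,0,-1,0,0,0,255],[0,0,-1,0,0,0,255],[0,0,-1,0,0,0,255],[0,0,0,0,0,0,255],[0,0,0,0,0,0,255]]'
python3 - <<'E'
from h import *
a=manip.read_camera("wrist");b=manip.read_camera("scene")
c=manip.get_calibration("wrist");print(w2pix(c,[[.442,.018,.122]])*400/560)
b=cv2.resize(b[110:260,190:390],(400,300),interpolation=cv2.INTER_CUBIC)
cv2.imwrite("pics/w9.png",np.vstack([cv2.resize(a,(400,300)),b])[:,:,::-1])
E
```

```text
time: 22.55
ee_pos: [0.5241, 0.0183, 0.2583]
tool_rot: [-0.001, -3.139, 0.002]
wrist_force: [-0.6, -0.8, -0.2]
opening: -0.0
grip_force: 0.0
[[198.3591695   77.82908023]]
```

View pics/w9.png

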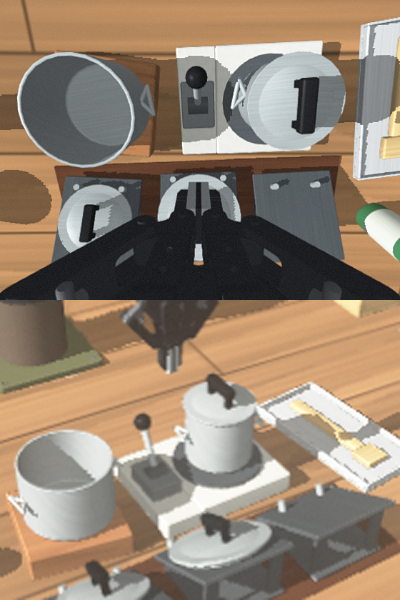

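The ball is now at (197,77), where I predicted it would be when off (198,78). The lid is seated, the paddle is in the tray, and the other two lids are still in their stands.

```bash
python3 -c "
from station import manip
print(manip.close_job())"
```

```text
the job is handed in; nothing more can be done
None
```

The job is done and handed in: the paddle lies flat in the middle of the tray, the 110 mm lid sits fully down on the 104 mm pot, and the hot plate's lever is pulled over to its off stop, all in about 23 s of the 64 s allowed.

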